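Make up two tea trays

ROBOT

A 7-joint arm with a two-finger parallel gripper is mounted at the origin on the work surface. World frame = base frame: x ahead of the robot, y to its left, z up, the work surface at z = 0. Lengths are in m, angles in rad, forces in N, time in s.
With the tool pointing down it reaches from about 0.425 to 0.875 m from the base axis. Payload 8.4 kg.
Tool frame: the origin (TCP) lies at the very end of the fingers, on their centre line; the grasp point (between the pads) lies ctrl.hold_point_z behind it (ctrl.hold_point_z is the distance from the TCP to the grasp point, in m); z points along the fingers, y is the line along which they close (so a half turn about z gives the same grasp; the last joint's range is limited). The gripper opens to 85 mm and grips with 20 to 120 N. Pads are 22 mm wide; open, the fingers measure 114 mm over their backs; the gripper's body (76 mm by 85 mm) begins 54 mm behind the grasp point. The pads swing forward as they close: fully open they stand 13 mm farther back than shut.
Start: joints at [1.203, 0.333, 0.04, 1.465, -0.013, 1.343, -0.059], TCP at [0.173, -0.627, 0.231] pointing down, gripper open.
Joint ranges: [-2.58, 2.58], [-0.38, 2.09], [-1.3, 1.39], [0.25, 2.4], [-1.5, 4.64], [0.08, 2.09], [-2.65, 2.65]. Speed limits (rad/s): [2.22, 2.22, 2.79, 2.79, 3.14, 3.14, 3.14].

INTERFACE

Orientations are given as a rotation vector (axis times angle).
In Python, from bench import ctrl, workorder, grab_frame, get_calibration, get_state gives the robot as it stands (ctrl), with the cameras as plain functions, the job (workorder) and the readings as plain functions.
- The arm moves only by the shell command python3 steer.py 'ROWS' [FORCE]. ROWS is a JSON object with one list for each field, all of the same length, 1 to 20, a row being the entries at one place: dx, dy, dz (the shift in m), rx, ry, rz (a rotation vector in rad), aperture (the opening from 0.0 (shut) to 1.0 (fully open)); each row is the pose to reach, as a shift and turn from the pose commanded when the command began, along the tool's axes at that moment; what a row does not reach only later rows make up. A row lasts 1/10 s, in which the tool goes at most 0.05 m and 0.15 rad, less where a joint would pass 70% of its speed; a pose out of reach is approached as far as the arm can. The fingers move at their own pace and stop on an object; FORCE is the grip in N (left out, the last holds). Time passes only in rows, so rows that do not move let the fingers close. It prints the time, the measured TCP pose, the force, the opening and the grip force at its end. Input that does not fit is refused with a message, and nothing moves.
- get_state(): the state, without advancing time (a new reading comes with each control period).
- grab_frame(name): name is "side" or "top" or "wrist"; returns the picture (384x512x3 uint8, red, green, blue); there is no depth.
- get_calibration(name): a dict with "vertical_fov" (degrees; the focal length in pixels is half the picture's height over the tangent of half this angle, whatever the lens; pixels are square), "cx", "cy" (the principal point, pixels), "rvec" (rotation vector, rad) and "tvec" (3), from world to camera coordinates, as OpenCV has them; the wrist camera has in their place "hand_eye" (4x4, takes a point from camera to tool coordinates, whose origin is the TCP and whose axes are the flange's). Camera axes: x right, y down, z forward; pixel columns grow to the right and rows downward; lengths in m; the calibration is good to about 2 mm. A picture is of the moment at which its call begins: read the wrist's pose just before it. get_calibration takes no time and is no camera call.
- workorder.sign_off(): hands the job in; it is judged then, once.
The state is a dict: "clock": time; "joint_positions": joint angles; "joint_velocities": joint speeds; "joint_efforts": joint torques, N m; "tcp_pos": TCP position; "orientation": TCP orientation; "contact_force": force on the tool from outside, world axes, zero at the start; "wrist_torque": the same for the moment, N m; "opening": opening from 0.0 (shut) to 1.0 (fully open); "grasp_force": force on a finger pad.
Only numpy, scipy, OpenCV 4.12 (cv2) and the standard library are available. Lean on these libraries where they do the work, as an engineer would, in place of code of your own. Each camera call takes 0.05 s, during which the arm holds its last target. There are 200 camera calls.

TASK

Make up the two tea trays: the red tea tin and the honey jar go on the blue tray, the white sugar pot and the yellow tea tin on the white tray, each standing upright in a compartment of its own. The yellow tin is in the tea box under the clear lid, which falls shut unless you swing it up past upright; you may leave the lid open. Leave the teal tin standing where it is.

Things in the scene. Friction and masses are not known exactly. Their poses are not given: they have to be found in the camera images.
- blue_tray: Blue serving tray, fixed: 100 mm (x) by 200 mm (y), 20 mm high, walls 5 mm, floor 5 mm thick (inner floor 5 mm above the table). A 5 mm divider, as high as the walls, across the middle makes two bays, each 90 mm (x) by 92 mm (y), centred at y = +49 mm and y = -49 mm in the tray's frame. Origin at the centre of its underside, x across, y along its length, z up.
- white_tray: White serving tray, fixed: 100 mm (x) by 200 mm (y), 20 mm high, walls 5 mm, floor 5 mm thick (inner floor 5 mm above the table). A 5 mm divider, as high as the walls, across the middle makes two bays, each 90 mm (x) by 92 mm (y), centred at y = +49 mm and y = -49 mm in the tray's frame. Origin at the centre of its underside, x across, y along its length, z up.
- tea_box: Dark wooden tea box, fixed: 130 mm (x) by 170 mm (y), 80 mm high without the lid, walls and floor 6 mm, one space inside. The yellow tin stands near its middle. Origin at the centre of its underside; the lid's hinge axis runs along the box's y at x = +65 mm, z = 80 mm in the box's frame, on the side away from the robot. z up.
- lid (a joint): Opening angle of the tea box's lid (0.15 kg; clear panel in an 8 mm thick wooden frame as large as the box): 0 = shut (level), grows as its front edge rises; about 1.57 = upright, stop at 1.8. It swings freely: let go below about 1.45 it falls shut, let go beyond 1.55 it falls back onto its stop and stays open.
- lid_handle (a point): Middle of the lid's brass grip: a bar 16 mm thick and 36 mm long, parallel to the hinge (the box's y), flat ends, on one central stem, its middle 24 mm above the lid's upper face and 115 mm from the hinge towards the robot, 32 mm above the hinge when shut. Pinched by its two ends, it turns between the fingers as the lid swings. Axes: those of the lid (x, y, z as the box's when shut).
- red_tin: Red tea tin: upright cylinder, 50 mm diameter, 62 mm high, flat lid, cream band near the foot. Origin at the centre of its underside, z up. About 0.14 kg. Stands on the table.
- teal_tin: Teal (blue-green) tea tin: upright cylinder, 50 mm diameter, 62 mm high, flat lid, cream band near the foot. Origin at the centre of its underside, z up. About 0.14 kg. Stands on the table; stays there.
- yellow_tin: Yellow tea tin: upright cylinder, 50 mm diameter, 62 mm high, flat lid, cream band near the foot. Origin at the centre of its underside, z up. About 0.14 kg. Stands inside the tea box on its floor, seen through the clear lid.
- honey_jar: Honey jar: amber cylinder 54 mm in diameter and 52 mm high with a paper label, dark steel cap 48 mm in diameter on it, 66 mm high in all. Origin at the centre of its underside, z up. About 0.22 kg. Stands on the table.
- sugar_pot: White sugar pot: white cylinder 54 mm in diameter and 52 mm high, low domed lid with a small ball knob (fixed on), 72 mm high in all. Origin at the centre of its underside, z up. About 0.2 kg. Stands on the table.

How it is judged:
By the outcome, as a careful person would: the job done as asked, in the order asked, and still so for the second after the job is handed in, with the robot touching nothing.
It also fails if it takes over 128 s, if anything falls off the work surface, if the arm or the gripper's body presses on something with over 40 N, if the wrist force passes 120 N, or if a joint passes its speed limit or range.

## Working session

There is one attempt and no reset: what is moved stays moved. The work goes in short steps, Python scripts to look and compute and a shell command to move; the robot and the scene stay as the last step left them, time stands still between calls to the robot, and variables do not carry over. Pictures are saved under pics/ and viewed, at most 14 in all, crops included, and the job is handed in when it is done.

```bash
ls; mkdir -p pics
python3 - <<'E'
from bench import ctrl, workorder, grab_frame, get_calibration, get_state
import cv2
for n in("top","side"):
    f=grab_frame(n); cv2.imwrite(f"pics/{n}0.png",f[:,:,::-1]); print(n,get_calibration(n))
print(get_calibration("wrist"),ctrl.hold_point_z); print(get_state())
E
```

```text
bench.py
pics
steer.py
top {'vertical_fov': 43.654176883011175, 'cx': 255.34490370638053, 'cy': 191.25800002012093, 'rvec': array([ 2.15058052, -2.12286   ,  0.16250381]), 'tvec': array([-0.02029429,  0.56665804,  1.36311403])}
side {'vertical_fov': 53.280839728723414, 'cx': 256.9388634184693, 'cy': 184.1235913301548, 'rvec': array([ 2.1275722 , -0.33457864,  0.16040677]), 'tvec': array([-0.54358914,  0.169886  ,  0.82213304])}
{'vertical_fov': 67.0409014831841, 'cx': 254.54674534342968, 'cy': 189.64989081984754, 'hand_eye': array([[-1.38068296e-04, -9.58558430e-01, -2.84895976e-01,
         7.29960641e-02],
       [ 9.99999986e-01, -1.06601695e-04, -1.25955940e-04,
        -2.10797347e-04],
       [ 9.03657337e-05, -2.84895990e-01,  9.58558432e-01,
        -1.42706134e-01],
       [ 0.00000000e+00,  0.00000000e+00,  0.00000000e+00,
         1.00000000e+00]])} 0.0187
{'clock': 0.1, 'joint_positions': array([ 1.20278089,  0.33384813,  0.03987969,  1.46617146, -0.01340709,
        1.34332061, -0.05846992]), 'joint_velocities': array([-8.50423777e-04, -3.75875275e-04,  4.36501442e-05, -1.81814445e-03,
       -6.87465189e-04, -1.59737791e-03,  4.59710744e-04]), 'joint_efforts': array([ 3.91942551e-03, -6.60021687e+01,  1.36967607e+00, -4.06466174e+01,
        1.67647633e-02,  9.14504490e-03,  5.02701300e-05]), 'tcp_pos': array([ 0.17249728, -0.6262628 ,  0.23051077]), 'orientation': array([-3.11181726e+00, -4.20800303e-01,  4.57477811e-04]), 'contact_force': array([ 0.2456496 , -0.23478818,  0.32280416]), 'wrist_torque': array([ 0.06690104, -0.00482887,  0.03187684]), 'grasp_force': 0.0, 'opening': 1.0009985163556903}
```

View pics/top0.png

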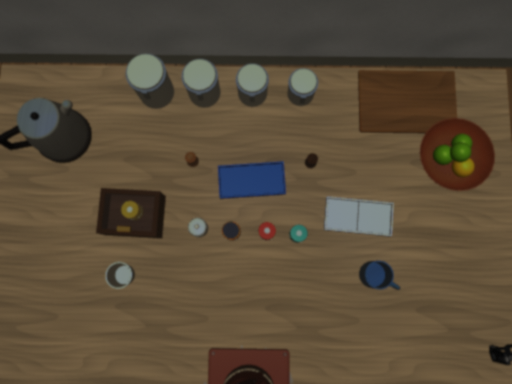

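View pics/side0.png

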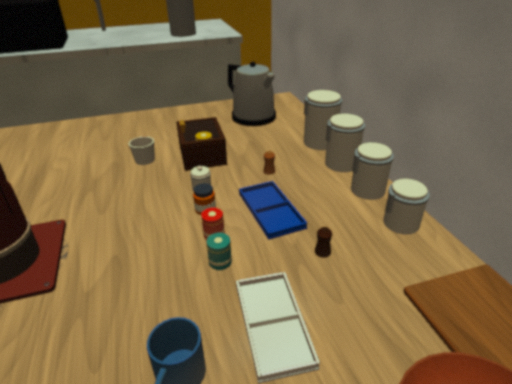

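```bash
cat > h.py <<'E'
import numpy as np,cv2
from bench import ctrl, workorder, grab_frame, get_calibration, get_state
from scipy.spatial.transform import Rotation as R
def cam(n,st=None):
    c=get_calibration(n); f=192/np.tan(np.radians(c["vertical_fov"])/2)
    K=np.array([[f,0,c["cx"]],[0,f,c["cy"]],[0,0,1]])
    if n=="wrist":
        T=np.eye(4);T[:3,:3]=R.from_rotvec(st["orientation"]).as_matrix();T[:3,3]=st["tcp_pos"]
        T=T@c["hand_eye"]; return K,T[:3,:3],T[:3,3]
    M=R.from_rotvec(c["rvec"]).as_matrix(); return K,M.T,-M.T@c["tvec"]
def ray(c,px):
    K,M,o=c; d=np.linalg.inv(K)@np.c_[np.atleast_2d(px),np.ones(len(np.atleast_2d(px)))].T
    return o,(M@d).T
def plane(c,px,z):
    o,d=ray(c,px); return o+d*((z-o[2])/d[:,2])[:,None]
def proj(c,P):
    K,M,o=c; q=K@M.T@(np.atleast_2d(P)-o).T; return (q[:2]/q[2]).T
def blobs(img,lo,hi,amin=60,roi=None):
    m=cv2.inRange(cv2.cvtColor(img,cv2.COLOR_RGB2HSV),np.array(lo),np.array(hi))
    if roi: z=np.zeros_like(m);x0,y0,x1,y1=roi;z[y0:y1,x0:x1]=m[y0:y1,x0:x1];m=z
    cs=cv2.findContours(m,cv2.RETR_EXTERNAL,cv2.CHAIN_APPROX_NONE)[0]
    return sorted([c for c in cs if cv2.contourArea(c)>amin],key=cv2.contourArea,reverse=True)
def shot(n,name=None):
    st=get_state(); f=grab_frame(n)
    if name: cv2.imwrite(f"pics/{name}.png",f[:,:,::-1])
    return f,cam(n,st)
def go(p,yaw=None,Rt=None):
    """shift and turn in tool axes from measured pose to TCP p with tool down, tool y at yaw in world"""
    st=get_state(); R0=R.from_rotvec(st["orientation"])
    if Rt is None: y=np.array([np.cos(yaw),np.sin(yaw),0]);z=np.array([0,0,-1.]);Rt=R.from_matrix(np.c_[np.cross(y,z),y,z])
    print("shift",R0.inv().apply(np.array(p)-st["tcp_pos"]).round(4),"turn",(R0.inv()*Rt).as_rotvec().round(4))
E
python3 - <<'E'
from h import *
f=cv2.imread("pics/top0.png")[:,:,::-1].copy(); c=cam("top")
print(R.from_rotvec(get_state()["orientation"]).as_matrix().round(3))
def rep(n,lo,hi,z,roi,rect=False):
    for k in blobs(f,lo,hi,40,roi)[:1]:
        if rect:
            P=plane(c,k[:,0],z)[:,:2]; r=cv2.minAreaRect((P*1000).astype(np.float32)); print(n,r)
        else:
            (u,v),rad=cv2.minEnclosingCircle(k); P=plane(c,[[u,v],[u+rad,v]],z); print(n,u,v,rad,P[0].round(4),"rad",np.linalg.norm(P[1]-P[0]).round(4))
rep("blue",(105,120,40),(125,255,255),.02,(210,150,295,210),1)
rep("white",(0,0,120),(180,60,255),.02,(315,190,405,245),1)
rep("red",(0,150,80),(6,255,255),.062,(250,215,285,250))
rep("teal",(75,80,60),(95,255,255),.062,(285,215,315,250))
rep("sugar",(0,0,110),(180,60,255),.06,(185,210,215,245))
rep("honey",(0,0,0),(180,255,62),.066,(218,215,245,245))
rep("box",(0,0,0),(180,255,75),.088,(90,180,172,245),1)
rep("yellow",(22,140,110),(32,255,255),.068,(115,195,145,222))
rep("handle",(12,140,100),(24,255,255),.112,(110,222,140,238),1)
rep("handle",(12,140,100),(24,255,255),.112,(110,222,140,238))
print(c[2])
cv2.imwrite("pics/topz.png",cv2.resize(f[170:260,90:400,::-1],None,fx=2.5,fy=2.5,interpolation=cv2.INTER_CUBIC))
E
```

```text
[[ 0.964  0.266 -0.   ]
 [ 0.266 -0.964  0.001]
 [-0.    -0.001 -1.   ]]
blue ((606.2717895507812, -0.33365631103515625), (96.40250396728516, 194.30567932128906), 4.603481292724609)
white ((499.4972229003906, -316.173583984375), (189.11289978027344, 90.06137084960938), 85.08063507080078)
red 266.5429382324219 230.4386444091797 8.578654289245605 [ 0.451  -0.0466  0.062 ] rad 0.0246
teal 298.2608642578125 233.21739196777344 8.522842407226562 [ 0.4442 -0.1374  0.062 ] rad 0.0244
sugar 196.32455444335938 226.0614013671875 8.377412796020508 [0.4611 0.1552 0.06  ] rad 0.0241
honey 230.3333282470703 229.88888549804688 8.000877380371094 [0.4509 0.0568 0.066 ] rad 0.0229
box ((494.367919921875, 337.71990966796875), (189.60755920410156, 135.5562286376953), 87.4968032836914)
yellow 129.42941284179688 209.08824157714844 7.05812931060791 [0.5067 0.3481 0.068 ] rad 0.0203
[ 0.34608852 -0.02241305  1.43503082]
```

View pics/topz.png

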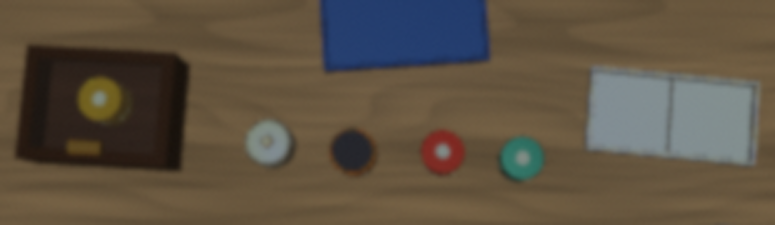

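Run:
```python
from h import *
go([.5,.07,.27],0.0)
```

```text
shift [ 0.5007 -0.5843 -0.0387] turn [-1.300e-03 -9.000e-04 -1.302e+00]
```

```bash
E="x"; python3 steer.py '{"dx": [0.5, 0.5, 0.5, 0.5, 0.5, 0.5, 0.5, 0.5, 0.5, 0.5, 0.5, 0.5, 0.5, 0.5, 0.5, 0.5, 0.5, 0.5, 0.5, 0.5], "dy": [-0.584, -0.584, -0.584, -0.584, -0.584, -0.584, -0.584, -0.584, -0.584, -0.584, -0.584, -0.584, -0.584, -0.584, -0.584, -0.584, -0.584, -0.584, -0.584, -0.584], "dz": [-0.039, -0.039, -0.039, -0.039, -0.039, -0.039, -0.039, -0.039, -0.039, -0.039, -0.039, -0.039, -0.039, -0.039, -0.039, -0.039, -0.039, -0.039, -0.039, -0.039], "rx": [0, 0, 0, 0, 0, 0, 0, 0, 0, 0, 0, 0, 0, 0, 0, 0, 0, 0, 0, 0], "ry": [0, 0, 0, 0, 0, 0, 0, 0, 0, 0, 0, 0, 0, 0, 0, 0, 0, 0, 0, 0], "rz": [-1.302, -1.302, -1.302, -1.302, -1.302, -1.302, -1.302, -1.302, -1.302, -1.302, -1.302, -1.302, -1.302, -1.302, -1.302, -1.302, -1.302, -1.302, -1.302, -1.302], "aperture": [1, 1, 1, 1, 1, 1, 1, 1, 1, 1, 1, 1, 1, 1, 1, 1, 1, 1, 1, 1]}'
python3 - <<'E'
from h import *
f,c=shot("wrist","w1"); import pickle; pickle.dump(c,open("w1.pkl","wb"))
print(get_state()["joint_positions"])
E
```

```text
clock: 2.1
tcp_pos: [0.4993, 0.0677, 0.2702]
orientation: [2.224, 2.219, -0.001]
contact_force: [1.1, -0.3, -1.1]
opening: 1.001
grasp_force: 0.0
[ 0.54140969  0.06815663 -0.79053131  1.72021582  0.05000688  1.37377123
 -0.2597199 ]
```

View pics/w1.png

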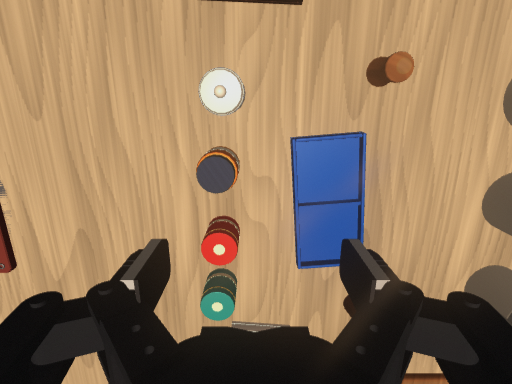

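Run:
```python
from h import *
import pickle
c=pickle.load(open("w1.pkl","rb")); f=cv2.imread("pics/w1.png")[:,:,::-1].copy()
def rep(n,lo,hi,z,roi):
    for k in blobs(f,lo,hi,40,roi)[:1]:
        P=plane(c,k[:,0],z)[:,:2].astype(np.float32)
        if n=="blue": print(n,cv2.minAreaRect(P*1000)); continue
        (u,v),r=cv2.minEnclosingCircle(P); print(n,round(u,4),round(v,4),"r",round(r,4))
rep("blue",(105,120,40),(125,255,255),.02,(285,125,375,275))
rep("red",(0,150,150),(6,255,255),.062,(195,228,245,270))
rep("teal",(75,80,110),(95,255,255),.062,(195,280,245,325))
rep("sugar",(0,0,150),(180,40,255),.055,(190,60,250,120))
rep("honey",(100,0,0),(140,140,90),.066,(190,150,245,200))
print("spots",plane(c,[[219.5,249.5],[217.5,307]],.062).round(4), plane(c,[[220,91]],.072).round(4))
```

```text
blue ((606.8164672851562, 0.5833053588867188), (99.13551330566406, 200.14735412597656), 4.542495250701904)
red 0.4514 -0.0468 r 0.0247
teal 0.4452 -0.1377 r 0.0244
sugar 0.4605 0.1556 r 0.0255
honey 0.4512 0.0566 r 0.0223
spots [[ 0.4523 -0.0479  0.062 ]
 [ 0.446  -0.1397  0.062 ]] [[0.4615 0.1539 0.072 ]]
```

Run:
```python
from h import *
go([.4515,-.047,.12],0.0);go([.4515,-.047,.022],0.0)
```

```text
shift [-0.1149 -0.0477  0.1504] turn [ 0.      0.0006 -0.002 ]
shift [-0.1149 -0.0477  0.2484] turn [ 0.      0.0006 -0.002 ]
```

```bash
python3 steer.py '{"dx": [-0.115, -0.115, -0.115, -0.115, -0.115, -0.115, -0.115, -0.115, -0.115, -0.115, -0.115], "dy": [-0.048, -0.048, -0.048, -0.048, -0.048, -0.048, -0.048, -0.048, -0.048, -0.048, -0.048], "dz": [0.15, 0.15, 0.15, 0.15, 0.15, 0.18, 0.21, 0.235, 0.248, 0.248, 0.248], "rx": [0, 0, 0, 0, 0, 0, 0, 0, 0, 0, 0], "ry": [0, 0, 0, 0, 0, 0, 0, 0, 0, 0, 0], "rz": [0, 0, 0, 0, 0, 0, 0, 0, 0, 0, 0], "aperture": [1, 1, 1, 1, 1, 1, 1, 1, 1, 1, 1]}' 40
python3 - <<'E'
from h import *
go([.4515,-.047,.022],0.0); print(get_state()["joint_positions"])
E
```

```text
clock: 3.25
tcp_pos: [0.4523, -0.0458, 0.0233]
orientation: [2.221, 2.221, 0.001]
contact_force: [-0.2, 0.2, -0.0]
opening: 0.992
grasp_force: 0.0
shift [-0.0012 -0.0008  0.0013] turn [ 0.0009 -0.     -0.0001]
[ 0.62701462  0.2335038  -0.6713159   2.11532025  0.19267063  0.85049693
 -0.15889619]
```

```bash
python3 steer.py '{"dx": [0, 0, 0, 0, 0, 0, 0, 0, -0.002, -0.002, -0.002, -0.002, -0.002], "dy": [0, 0, 0, 0, 0, 0, 0, 0.04, 0.08, 0.12, 0.159, 0.159, 0.159], "dz": [0, 0, 0, 0, 0, -0.02, -0.05, -0.06, -0.06, -0.06, -0.06, -0.06, -0.06], "rx": [0, 0, 0, 0, 0, 0, 0, 0, 0, 0, 0, 0, 0], "ry": [0, 0, 0, 0, 0, 0, 0, 0, 0, 0, 0, 0, 0], "rz": [0, 0, 0, 0, 0, 0, 0, 0, 0, 0, -0.08, -0.08, -0.08], "aperture": [0, 0, 0, 0, 0, 0, 0, 0, 0, 0, 0, 0, 0]}' 40
python3 - <<'E'
from h import *
go([.611,-.048,.0285],0.08)
E
```

```text
clock: 4.55
tcp_pos: [0.6107, -0.0475, 0.0818]
orientation: [-2.13, -2.307, -0.0]
contact_force: [-1.0, 0.7, -0.9]
opening: 0.567
grasp_force: 42.2
shift [-0.0006  0.0003  0.0533] turn [-0.0009 -0.0012 -0.0002]
```

Grasped (opening 0.567 ≈ 48 mm). Lower until contact, release, rise.

```bash
python3 steer.py '{"dx": [0, 0, 0, 0, 0, 0], "dy": [0, 0, 0, 0, 0, 0], "dz": [0.02, 0.04, 0.049, 0.052, 0.053, 0.053], "rx": [0, 0, 0, 0, 0, 0], "ry": [0, 0, 0, 0, 0, 0], "rz": [0, 0, 0, 0, 0, 0], "aperture": [0, 0, 0, 0, 0, 0]}'; python3 steer.py '{"dx": [0, 0, 0, 0, 0, 0, 0, 0], "dy": [0, 0, 0, 0, 0, 0, 0, 0], "dz": [0, 0, 0, 0, -0.04, -0.08, -0.1, -0.1], "rx": [0, 0, 0, 0, 0, 0, 0, 0], "ry": [0, 0, 0, 0, 0, 0, 0, 0], "rz": [0, 0, 0, 0, 0, 0, 0, 0], "aperture": [0.8, 1, 1, 1, 1, 1, 1, 1]}'
python3 - <<'E'
from h import *
go([.4512,.0566,.12],0.0);go([.4512,.0566,.022],0.0)
E
```

```text
clock: 5.15
tcp_pos: [0.6109, -0.0479, 0.0302]
orientation: [2.13, 2.308, 0.001]
contact_force: [0.5, -0.4, -0.9]
opening: 0.577
grasp_force: 42.2
clock: 5.95
tcp_pos: [0.6126, -0.0477, 0.1331]
orientation: [2.128, 2.305, 0.005]
contact_force: [-0.1, 0.7, -0.5]
opening: 0.998
grasp_force: 0.0
shift [ 0.1168 -0.1527  0.0121] turn [0.0057 0.001  0.0799]
shift [ 0.1169 -0.1532  0.1101] turn [0.0057 0.001  0.0799]
```

```bash
python3 steer.py '{"dx": [0.04, 0.08, 0.117, 0.117, 0.117, 0.117, 0.117, 0.117, 0.117, 0.117, 0.117], "dy": [-0.05, -0.1, -0.153, -0.153, -0.153, -0.153, -0.153, -0.153, -0.153, -0.153, -0.153], "dz": [0.012, 0.012, 0.012, 0.012, 0.012, 0.04, 0.07, 0.1, 0.11, 0.11, 0.11], "rx": [0, 0, 0, 0, 0, 0, 0, 0, 0, 0, 0], "ry": [0, 0, 0, 0, 0, 0, 0, 0, 0, 0, 0], "rz": [0.08, 0.08, 0.08, 0.08, 0.08, 0.08, 0.08, 0.08, 0.08, 0.08, 0.08], "aperture": [1, 1, 1, 1, 1, 1, 1, 1, 1, 1, 1]}' 40
python3 - <<'E'
from h import *
go([.4512,.0566,.022],0.0);go([.603,.0495,.022],0.08)
E
```

```text
clock: 7.05
tcp_pos: [0.4493, 0.0568, 0.0201]
orientation: [2.221, 2.222, 0.001]
contact_force: [-0.4, -0.4, 0.6]
opening: 1.006
grasp_force: 0.0
shift [-0.0002  0.0019 -0.0019] turn [ 0.0005 -0.0004  0.0001]
shift [-0.0073  0.1537 -0.0019] turn [ 0.0005 -0.0004 -0.0799]
```

```bash
python3 steer.py '{"dx": [0, 0, 0, 0, 0, 0, 0, 0, -0.003, -0.007, -0.007, -0.007, -0.007], "dy": [0.002, 0.002, 0.002, 0.002, 0.002, 0, 0, 0.04, 0.08, 0.12, 0.154, 0.154, 0.154], "dz": [-0.002, -0.002, -0.002, -0.002, -0.002, -0.02, -0.05, -0.06, -0.06, -0.06, -0.06, -0.06, -0.06], "rx": [0, 0, 0, 0, 0, 0, 0, 0, 0, 0, 0, 0, 0], "ry": [0, 0, 0, 0, 0, 0, 0, 0, 0, 0, 0, 0, 0], "rz": [0, 0, 0, 0, 0, 0, 0, 0, 0, 0, -0.08, -0.08, -0.08], "aperture": [0, 0, 0, 0, 0, 0, 0, 0, 0, 0, 0, 0, 0]}' 40
python3 - <<'E'
from h import *
go([.603,.0495,.0285],0.08)
E
```

```text
clock: 8.35
tcp_pos: [0.6026, 0.0498, 0.079]
orientation: [-2.131, -2.307, 0.0]
contact_force: [-0.4, 0.2, -1.9]
opening: 0.619
grasp_force: 43.3
shift [-0.0004  0.0004  0.0505] turn [-0.0009 -0.0009 -0.0006]
```

```bash
python3 steer.py '{"dx": [0, 0, 0, 0, 0, 0], "dy": [0, 0, 0, 0, 0, 0], "dz": [0.02, 0.04, 0.048, 0.051, 0.051, 0.051], "rx": [0, 0, 0, 0, 0, 0], "ry": [0, 0, 0, 0, 0, 0], "rz": [0, 0, 0, 0, 0, 0], "aperture": [0, 0, 0, 0, 0, 0]}'; python3 steer.py '{"dx": [0, 0, 0, 0, 0, 0, 0, 0], "dy": [0, 0, 0, 0, 0, 0, 0, 0], "dz": [0, 0, 0, 0, -0.04, -0.08, -0.1, -0.1], "rx": [0, 0, 0, 0, 0, 0, 0, 0], "ry": [0, 0, 0, 0, 0, 0, 0, 0], "rz": [0, 0, 0, 0, 0, 0, 0, 0], "aperture": [0.8, 1, 1, 1, 1, 1, 1, 1]}'
python3 - <<'E'
from h import *
go([.461,.155,.12],0.0);go([.461,.155,.022],0.0)
E
```

```text
clock: 8.95
tcp_pos: [0.6032, 0.0497, 0.0293]
orientation: [2.13, 2.308, 0.002]
contact_force: [-0.5, -0.1, -2.3]
opening: 0.616
grasp_force: 43.4
clock: 9.75
tcp_pos: [0.6047, 0.0501, 0.132]
orientation: [2.128, 2.305, 0.006]
contact_force: [0.1, -0.3, -0.2]
opening: 1.0
grasp_force: 0.0
shift [ 0.1161 -0.1349  0.0112] turn [0.0057 0.0001 0.0799]
shift [ 0.1161 -0.1355  0.1092] turn [0.0057 0.0001 0.0799]
```

```bash
python3 steer.py '{"dx": [0.04, 0.08, 0.116, 0.116, 0.116, 0.116, 0.116, 0.116, 0.116, 0.116, 0.116], "dy": [-0.05, -0.1, -0.135, -0.135, -0.135, -0.135, -0.135, -0.135, -0.135, -0.135, -0.135], "dz": [0.011, 0.011, 0.011, 0.011, 0.011, 0.04, 0.07, 0.1, 0.108, 0.108, 0.108], "rx": [0, 0, 0, 0, 0, 0, 0, 0, 0, 0, 0], "ry": [0, 0, 0, 0, 0, 0, 0, 0, 0, 0, 0], "rz": [0.08, 0.08, 0.08, 0.08, 0.08, 0.08, 0.08, 0.08, 0.08, 0.08, 0.08], "aperture": [1, 1, 1, 1, 1, 1, 1, 1, 1, 1, 1]}' 40; python3 steer.py '{"dx": [0, 0, 0, 0, 0, 0, 0, 0, 0, 0, 0], "dy": [0, 0, 0, 0, 0, 0, 0, 0, 0, 0, 0], "dz": [0, 0, 0, 0, 0, -0.02, -0.06, -0.11, -0.16, -0.2, -0.2], "rx": [0, 0, 0, 0, 0, 0, 0, 0, 0, 0, 0], "ry": [0, 0, 0, 0, 0, 0, 0, 0, 0, 0, 0], "rz": [0, 0, 0, 0, 0, 0, 0, 0, 0, 0, 0], "aperture": [0, 0, 0, 0, 0, 0, 0, 0, 0, 0, 0]}' 40
python3 - <<'E'
from h import *
go([.5,-.22,.25],0.0)
f,c=shot("top"); 
roi=f[180:255,305:415]
g=cv2.cvtColor(roi,cv2.COLOR_RGB2HSV)
print(g[::9,::10,1]); print(g[::9,::10,2])
E
```

```text
clock: 10.85
tcp_pos: [0.4596, 0.1546, 0.0212]
orientation: [2.221, 2.221, 0.001]
contact_force: [0.2, -0.2, 0.4]
opening: 0.998
grasp_force: 0.0
clock: 11.95
tcp_pos: [0.4614, 0.1556, 0.226]
orientation: [2.217, 2.217, 0.011]
contact_force: [0.8, 0.5, -3.6]
opening: 0.622
grasp_force: 43.7
shift [-0.3756  0.0388 -0.0238] turn [ 0.0091 -0.0006  0.0001]
[[104 103 104 103 104 102 103 104 106 105 106]
 [101 103 102 102 100 104 106 104 106 107 106]
 [102 102  73   8  30  64  93 100 104 106 104]
 [103 102  35  29  29  26  25  23  23 100 106]
 [102 102  23  30  29  26  26  23  22 105 105]
 [ 94 101  19  30  29  27  26  25  23 102 104]
 [145 103 101 100  96  90  63  19  15 104 105]
 [104 102 103 103  99  98 100 101 102 106 105]
 [104 102 101 101 100 102 102 101 103 103 105]]
[[103 104 113 116 115 112 111 113 115 117 118]
 [104 102 100 105 112 115 116 115 111 107 106]
 [113 108 102 126 128 123 118 120 123 123 120]
 [111 110 108 158 158 156 156 155 154 115 116]
 [117 113 113 159 157 154 156 155 154 119 122]
 [114 119 134 159 158 152 156 155 154 112 113]
 [118 104 106 110 111 110 110 120 140 108 104]
 [105 107 109 109 111 114 115 111 113 116 117]
 [120 118 116 114 115 118 123 121 121 124 124]]
```

Carry toward the white tray and look with both cameras.

```bash
python3 steer.py '{"dx": [-0.376, -0.376, -0.376, -0.376, -0.376, -0.376, -0.376, -0.376, -0.376, -0.376, -0.376, -0.376], "dy": [0.039, 0.039, 0.039, 0.039, 0.039, 0.039, 0.039, 0.039, 0.039, 0.039, 0.039, 0.039], "dz": [-0.02, -0.02, -0.02, -0.02, -0.02, -0.02, -0.02, -0.02, -0.02, -0.02, -0.02, -0.02], "rx": [0, 0, 0, 0, 0, 0, 0, 0, 0, 0, 0, 0], "ry": [0, 0, 0, 0, 0, 0, 0, 0, 0, 0, 0, 0], "rz": [0, 0, 0, 0, 0, 0, 0, 0, 0, 0, 0, 0], "aperture": [0, 0, 0, 0, 0, 0, 0, 0, 0, 0, 0, 0]}'
python3 - <<'E'
from h import *
f=cv2.imread("pics/top0.png")[:,:,::-1].copy()
m=blobs(f,(0,0,90),(180,68,255),400,(305,180,415,255))[0]
print(cv2.minAreaRect((plane(cam("top"),m[:,0],.02)[:,:2]*1000).astype(np.float32)))
f,c=shot("wrist","w2")
for m in blobs(f,(0,0,120),(180,60,255),3000)[:3]:
    print(m[:,0].min(0),m[:,0].max(0),cv2.minAreaRect((plane(c,m[:,0],.02)[:,:2]*1000).astype(np.float32)))
E
```

```text
clock: 13.2
tcp_pos: [0.4978, -0.2201, 0.2399]
orientation: [-2.219, -2.223, 0.0]
contact_force: [-0.3, 0.4, -2.6]
opening: 0.618
grasp_force: 43.5
((501.2189025878906, -319.54498291015625), (204.50254821777344, 104.54959106445312), 85.20271301269531)
[195 217] [314 330] ((498.0664367675781, -386.2239685058594), (185.26641845703125, 169.2679901123047), 84.0042724609375)
```

View pics/w2.png

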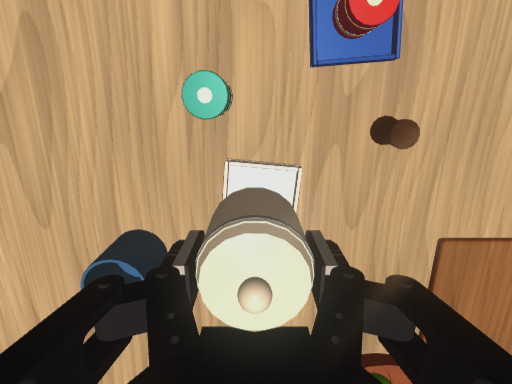

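Run:
```python
from h import *
c=cam("wrist",get_state())
print(plane(c,[[228,159.5],[302,166]],.02))
a=np.radians(-4.85);Rz=np.array([[np.cos(a),-np.sin(a)],[np.sin(a),np.cos(a)]]);t=np.array([.5005,-.318])
print([t+Rz@p for p in([-.05,.1],[.05,.1],[0,.049],[0,-.049])])
p=t+Rz@[0,.049]; go([*p,.06],0.0);go([*p,.0285],0.0)
```

```text
[[ 0.46467264 -0.21556284  0.02      ]
 [ 0.55882781 -0.22378716  0.02      ]]
[array([ 0.45913377, -0.21413068]), array([ 0.55877571, -0.22258543]), array([ 0.50464282, -0.26917545]), array([ 0.49635718, -0.36682455])]
shift [-0.0488  0.0067  0.1802] turn [-0.0003 -0.0001  0.0019]
shift [-0.0488  0.0067  0.2117] turn [-0.0003 -0.0001  0.0019]
```

```bash
python3 steer.py '{"dx": [-0.03, -0.05, -0.05, -0.05, -0.05, -0.05, -0.05, -0.05, -0.05], "dy": [0.008, 0.008, 0.008, 0.008, 0.008, 0.008, 0.008, 0.008, 0.008], "dz": [0.03, 0.07, 0.11, 0.15, 0.185, 0.2, 0.208, 0.211, 0.211], "rx": [0, 0, 0, 0, 0, 0, 0, 0, 0], "ry": [0, 0, 0, 0, 0, 0, 0, 0, 0], "rz": [0, 0, 0, 0, 0, 0, 0, 0, 0], "aperture": [0, 0, 0, 0, 0, 0, 0, 0, 0]}'; python3 steer.py '{"dx": [0, 0, 0, 0, 0, 0, 0, 0, 0], "dy": [0, 0, 0, 0, 0, 0, 0, 0, 0], "dz": [0, 0, 0, 0, -0.04, -0.08, -0.13, -0.18, -0.22], "rx": [0, 0, 0, 0, 0, 0, 0, 0, 0], "ry": [0, 0, 0, 0, 0, 0, 0, 0, 0], "rz": [0, 0, 0, 0, 0, 0, 0, 0, 0], "aperture": [0.8, 1, 1, 1, 1, 1, 1, 1, 1]}'
python3 - <<'E'
from h import *
go([.42,.30,.26],np.pi/2);go([.42,.30,.26],-np.pi/2); print(get_state()["joint_positions"])
E
```

```text
clock: 14.15
tcp_pos: [0.5068, -0.2718, 0.0305]
orientation: [2.22, 2.22, 0.001]
contact_force: [-0.0, 0.7, -2.4]
opening: 0.621
grasp_force: 43.4
clock: 15.05
tcp_pos: [0.5062, -0.2715, 0.2528]
orientation: [2.219, 2.22, 0.001]
contact_force: [0.3, 0.3, 0.2]
opening: 0.999
grasp_force: 0.0
shift [ 0.5715 -0.0861 -0.0082] turn [ 7.0000e-04  2.8000e-03 -1.5706e+00]
shift [ 0.5715 -0.0861 -0.0082] turn [ 2.800e-03 -7.000e-04  1.571e+00]
[ 0.85181309  0.20615462 -0.50538717  1.6028831   0.10207324  1.3562465
  0.33409396]
```

```bash
python3 steer.py '{"dx": [0.612, 0.612, 0.612, 0.612, 0.612, 0.612, 0.612, 0.612, 0.612, 0.612, 0.612, 0.612, 0.612, 0.612, 0.612, 0.612, 0.612, 0.612, 0.612, 0.612], "dy": [-0.066, -0.066, -0.066, -0.066, -0.066, -0.066, -0.066, -0.066, -0.066, -0.066, -0.066, -0.066, -0.066, -0.066, -0.066, -0.066, -0.066, -0.066, -0.066, -0.066], "dz": [-0.027, -0.027, -0.027, -0.027, -0.027, -0.027, -0.027, -0.027, -0.027, -0.027, -0.027, -0.027, -0.027, -0.027, -0.027, -0.027, -0.027, -0.027, -0.027, -0.027], "rx": [0, 0, 0, 0, 0, 0, 0, 0, 0, 0, 0, 0, 0, 0, 0, 0, 0, 0, 0, 0], "ry": [0, 0, 0, 0, 0, 0, 0, 0, 0, 0, 0, 0, 0, 0, 0, 0, 0, 0, 0, 0], "rz": [-1.57, -1.57, -1.57, -1.57, -1.57, -1.57, -1.57, -1.57, -1.57, -1.57, -1.57, -1.57, -1.57, -1.57, -1.57, -1.57, -1.57, -1.57, -1.57, -1.57], "aperture": [1, 1, 1, 1, 1, 1, 1, 1, 1, 1, 1, 1, 1, 1, 1, 1, 1, 1, 1, 1]}'
python3 - <<'E'
from h import *
import pickle
f,c=shot("wrist","w3"); pickle.dump(c,open("w3.pkl","wb"))
for m in blobs(f,(12,120,90),(32,255,255),60)[:6]:
    print(m[:,0].min(0),m[:,0].max(0),cv2.contourArea(m))
print(get_state()["joint_positions"])
E
```

```text
clock: 17.05
tcp_pos: [0.4401, 0.3401, 0.2764]
orientation: [0.002, 3.141, -0.0]
contact_force: [0.4, 0.5, 0.7]
opening: 0.997
grasp_force: 0.0
[241 170] [280 233] 1830.0
[231 251] [275 261] 316.0
[318 183] [332 223] 290.5
[ 0.16410722  0.26672378 -1.06652124  1.58810415  0.23554638  1.42617815
  0.6480421 ]
```

View pics/w3.png

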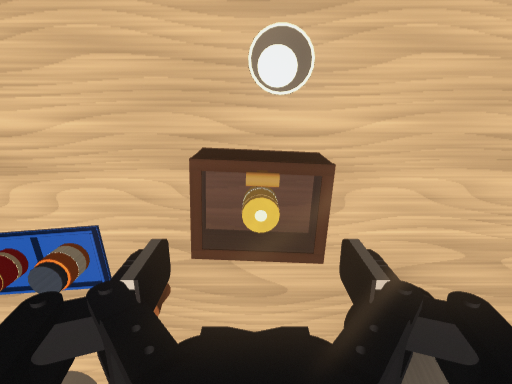

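Run:
```python
from h import *
import pickle
c=pickle.load(open("w3.pkl","rb")); f=cv2.imread("pics/w3.png")[:,:,::-1].copy()
P=plane(c,[[190,158],[334,164],[325.5,263.5],[190,261]],.088)[:,:2]; print(P.round(4)); print(P.mean(0), cv2.minAreaRect((P*1000).astype(np.float32)))
for a,b in((0,1),(3,2)): d=P[b]-P[a]; print("ydir yaw",np.degrees(np.arctan2(-d[0],d[1])),np.linalg.norm(d))
for a,b in((0,3),(1,2)): d=P[b]-P[a]; print("xdir yaw",np.degrees(np.arctan2(d[1],d[0])),np.linalg.norm(d))
print("handle",plane(c,[[246,179],[280,179.5],[263,179.5]],.118))
print("spot",plane(c,[[260.5,215.5]],.068))
k=cv2.resize(f[140:275,180:345,::-1],None,fx=4.5,fy=4.5,interpolation=cv2.INTER_CUBIC); cv2.imwrite("pics/w3z.png",k)
```

```text
[[0.4283 0.2659]
 [0.4356 0.4327]
 [0.5661 0.4318]
 [0.5622 0.2572]]
[0.4980227 0.3468969] ((497.1102600097656, 345.9791259765625), (174.60385131835938, 134.05331420898438), 88.7148208618164)
ydir yaw -2.509429429614689 0.16693926187293262
ydir yaw -1.285175959861039 0.17460388275072428
xdir yaw -3.731614338997154 0.13417560886303714
xdir yaw -0.4178639854506155 0.1305015053112562
handle [[0.44564151 0.33124827 0.118     ]
 [0.44625376 0.36771852 0.118     ]
 [0.44622447 0.34948055 0.118     ]]
spot [[0.50752058 0.34804835 0.068     ]]
```

View pics/w3z.png

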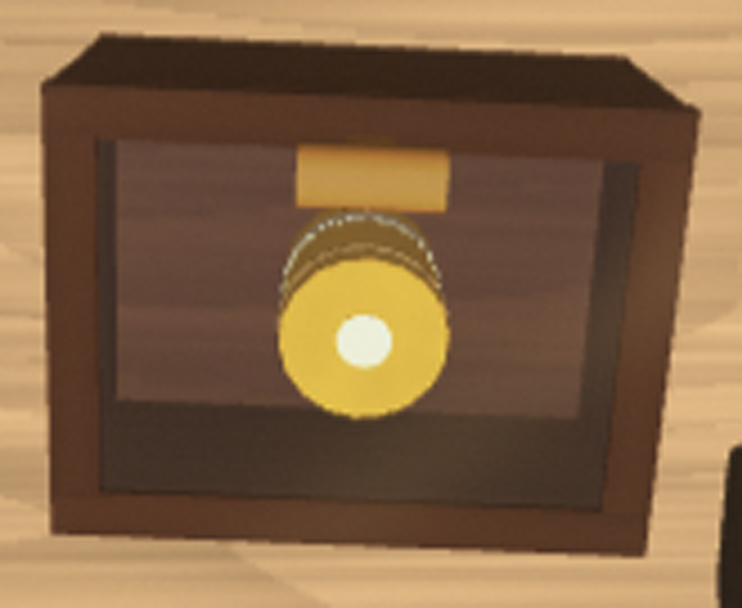

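Run:
```python
from h import *
import pickle
c=pickle.load(open("w3.pkl","rb")); o=np.array([180,140])
P=plane(c,np.array([[43,86],[698,110],[645,556],[52,534]])/4.5+o-.4,.088)[:,:2]
for a,b in((0,1),(3,2)): d=P[b]-P[a]; print("ydir yaw",np.degrees(np.arctan2(-d[0],d[1])),np.linalg.norm(d))
for a,b in((0,3),(1,2)): d=P[b]-P[a]; print("xdir yaw",np.degrees(np.arctan2(d[1],d[0])),np.linalg.norm(d))
m=P.mean(0); a=np.radians(-2.4); print("centre",m,"handle from box",m+.0*m+np.array([np.cos(a),np.sin(a)])*-.05)
print("handle seen",plane(c,np.array([[297,178],[448,182],[372,180]])/4.5+o-.4,.114))
```

```text
ydir yaw -2.219010421397456 0.1687653424364495
ydir yaw -2.4846650834945745 0.16963582531862664
xdir yaw -2.6443877458894307 0.1292552490519408
xdir yaw -2.2590849704850613 0.13003824056692354
centre [0.49713029 0.3464458 ] handle from box [0.44717415 0.34853958]
handle seen [[0.44684942 0.33068874 0.114     ]
 [0.44790612 0.36717577 0.114     ]
 [0.44737734 0.34880313 0.114     ]]
```

Run:
```python
from h import *
go([.4473,.3487,.15],1.529);go([.4473,.3487,.096],1.529)
for t in np.arange(.125,1.76,.125): print(round(t,3), "tool x %.3f z %.3f"%(-(-.115*np.cos(t)+.032*np.sin(t)+.115),-(.115*np.sin(t)+.032*np.cos(t)-.032)))
```

```text
shift [-0.0073  0.0085  0.1264] turn [-0.      0.0002  0.0406]
shift [-0.0073  0.0085  0.1804] turn [-0.      0.0002  0.0406]
0.125 tool x -0.005 z -0.014
0.25 tool x -0.011 z -0.027
0.375 tool x -0.020 z -0.040
0.5 tool x -0.029 z -0.051
0.625 tool x -0.040 z -0.061
0.75 tool x -0.053 z -0.070
0.875 tool x -0.066 z -0.077
1.0 tool x -0.080 z -0.082
1.125 tool x -0.094 z -0.086
1.25 tool x -0.109 z -0.087
1.375 tool x -0.124 z -0.087
1.5 tool x -0.139 z -0.085
1.625 tool x -0.153 z -0.081
1.75 tool x -0.167 z -0.075
```

```bash
python3 steer.py '{"dx": [-0.007, -0.007, -0.007, -0.007, -0.007, -0.007, -0.007, -0.007], "dy": [0.008, 0.008, 0.008, 0.008, 0.008, 0.008, 0.008, 0.008], "dz": [0.04, 0.08, 0.12, 0.15, 0.17, 0.18, 0.18, 0.18], "rx": [0, 0, 0, 0, 0, 0, 0, 0], "ry": [0, 0, 0, 0, 0, 0, 0, 0], "rz": [0.041, 0.041, 0.041, 0.041, 0.041, 0.041, 0.041, 0.041], "aperture": [1, 1, 1, 1, 1, 1, 1, 1]}' 30
python3 - <<'E'
from h import *
go([.4473,.3487,.096],1.529); print(get_state()["joint_positions"])
E
```

```text
clock: 17.9
tcp_pos: [0.4473, 0.349, 0.0974]
orientation: [0.066, 3.14, 0.001]
contact_force: [1.0, 0.4, 1.0]
opening: 1.003
grasp_force: 0.0
shift [-0.     -0.0003  0.0014] turn [0.0009 0.0008 0.    ]
[ 0.0515437   0.4487138  -0.97237339  1.78861348  0.4093074   1.12147734
  0.47179885]
```

```bash
python3 steer.py '{"dx": [0, 0, 0, 0, 0, 0, 0, 0, -0.002, -0.005, -0.011], "dy": [0, 0, 0, 0, 0, 0, 0, 0, 0, 0, 0], "dz": [0.001, 0.001, 0.001, 0.001, 0.001, 0.001, 0.001, 0.001, -0.006, -0.014, -0.027], "rx": [0, 0, 0, 0, 0, 0, 0, 0, 0, 0, 0], "ry": [0, 0, 0, 0, 0, 0, 0, 0, 0, 0, 0], "rz": [0, 0, 0, 0, 0, 0, 0, 0, 0, 0, 0], "aperture": [0, 0, 0, 0, 0, 0, 0, 0, 0, 0, 0]}' 30
python3 - <<'E'
from h import *
f,c=shot("wrist","w4")
E
```

```text
clock: 19.0
tcp_pos: [0.4582, 0.3478, 0.1237]
orientation: [-0.066, -3.141, 0.0]
contact_force: [5.5, 1.7, -6.3]
opening: 0.412
grasp_force: 30.6
```

View pics/w4.png

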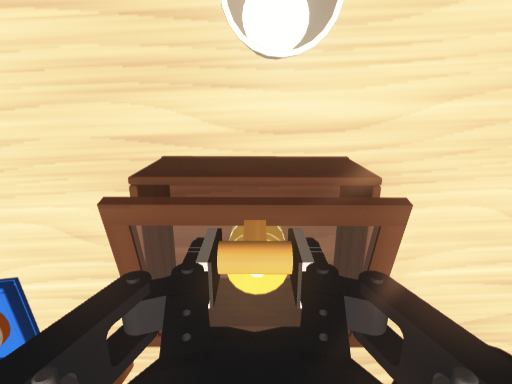

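The bar (x 217–293, y ~257 px) sits between the fingers and the lid is rising. I'll continue the arc.

```bash
python3 steer.py '{"dx": [-0.009, -0.018, -0.029, -0.042, -0.055, -0.069], "dy": [0, 0, 0, 0, 0, 0], "dz": [-0.013, -0.024, -0.034, -0.043, -0.05, -0.055], "rx": [0, 0, 0, 0, 0, 0], "ry": [0, 0, 0, 0, 0, 0], "rz": [0, 0, 0, 0, 0, 0], "aperture": [0, 0, 0, 0, 0, 0]}'
python3 - <<'E'
from h import *
print(get_state()["joint_positions"])
go([*(np.array([.4473,.3487])+.08*np.array([.9991,-.042])),.0965+.082],1.529)
E
```

```text
clock: 19.65
tcp_pos: [0.527, 0.3447, 0.1793]
orientation: [-0.066, -3.14, 0.001]
contact_force: [-2.3, -0.6, -2.6]
opening: 0.41
grasp_force: 31.1
[ 0.05859101  0.49106434 -0.95407745  1.54613616  0.40825497  1.31849545
  0.58580468]
shift [-0.0002  0.0007  0.0008] turn [-0.0009 -0.0011 -0.    ]
```

Now on to 1.75 rad, measured from θ = 1.0.

```bash
python3 steer.py '{"dx": [-0.014, -0.029, -0.044, -0.059, -0.073, -0.087, -0.087], "dy": [0, 0, 0, 0, 0, 0, 0], "dz": [-0.004, -0.005, -0.005, -0.003, 0.001, 0.007, 0.007], "rx": [0, 0, 0, 0, 0, 0, 0], "ry": [0, 0, 0, 0, 0, 0, 0], "rz": [0, 0, 0, 0, 0, 0, 0], "aperture": [0, 0, 0, 0, 0, 0, 0]}'; python3 steer.py '{"dx": [0, 0, 0, 0, 0, 0, 0, 0], "dy": [0, 0, 0, 0, 0, 0, 0, 0], "dz": [0, 0, 0, 0, 0, -0.03, -0.07, -0.1], "rx": [0, 0, 0, 0, 0, 0, 0, 0], "ry": [0, 0, 0, 0, 0, 0, 0, 0], "rz": [0, 0, 0, 0, 0, 0, 0, 0], "aperture": [0.6, 1, 1, 1, 1, 1, 1, 1]}'
python3 - <<'E'
from h import *
f,c=shot("side","s2"); cv2.imwrite("pics/s2.png",cv2.resize(f[60:290,120:360,::-1],None,fx=2.5,fy=2.5))
print(get_state()["joint_positions"])
E
```

```text
clock: 20.35
tcp_pos: [0.6168, 0.3407, 0.172]
orientation: [0.07, 3.139, 0.002]
contact_force: [2.0, -3.6, 6.4]
opening: 0.409
grasp_force: 32.2
clock: 21.15
tcp_pos: [0.6137, 0.3416, 0.2736]
orientation: [0.065, 3.14, 0.001]
contact_force: [0.2, 0.3, -0.4]
opening: 0.997
grasp_force: 0.0
[-0.00741557  0.57316008 -0.9142644   1.20747218  0.44558975  1.55303011
  0.68775405]
```

View pics/s2.png

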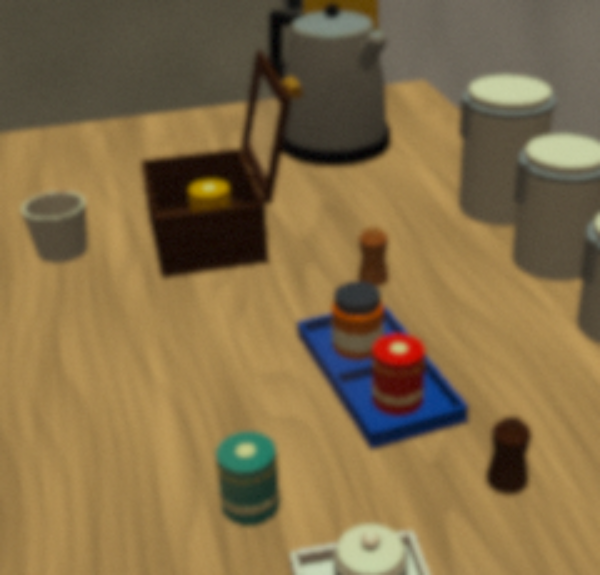

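Run:
```python
from h import *
go([.507,.348,.15],1.529);go([.507,.348,.033],1.529)
```

```text
shift [1.084e-01 1.000e-04 1.284e-01] turn [ 0.0044  0.0056 -0.0001]
shift [ 0.1091 -0.0004  0.2454] turn [ 0.0044  0.0056 -0.0001]
```

```bash
python3 steer.py '{"dx": [0.05, 0.108, 0.108, 0.108, 0.108, 0.108, 0.108, 0.108, 0.108], "dy": [0, 0, 0, 0, 0, 0, 0, 0, 0], "dz": [0, 0.01, 0.04, 0.08, 0.12, 0.15, 0.17, 0.17, 0.17], "rx": [0, 0, 0, 0, 0, 0, 0, 0, 0], "ry": [0, 0, 0, 0, 0, 0, 0, 0, 0], "rz": [0, 0, 0, 0, 0, 0, 0, 0, 0], "aperture": [1, 1, 1, 1, 1, 1, 1, 1, 1]}' 40
python3 - <<'E'
from h import *
go([.507,.348,.033],1.529); f,c=shot("wrist","w5")
E
```

```text
clock: 22.1
tcp_pos: [0.5058, 0.3462, 0.1019]
orientation: [-0.065, -3.141, -0.001]
contact_force: [0.3, -0.8, 0.6]
opening: 1.001
grasp_force: 0.0
shift [-0.0012  0.0018  0.0689] turn [ 0.0003 -0.0002  0.0002]
```

View pics/w5.png

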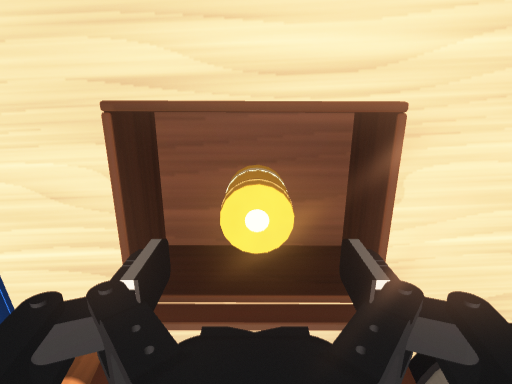

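```bash
python3 - <<'E'
from h import *
c=cam("wrist",get_state()); print(plane(c,[[257,219]],.068))
E
python3 steer.py '{"dx": [-0.001, -0.001, -0.001, -0.001, -0.001, -0.001, -0.001, -0.001, -0.001, -0.001, -0.001, -0.001], "dy": [0.001, 0.001, 0.001, 0.001, 0.001, 0.001, 0.001, 0.001, 0.001, 0.001, 0.001, 0.001], "dz": [0.02, 0.045, 0.06, 0.068, 0.069, 0.069, 0.069, 0.069, 0.069, 0.069, 0.069, 0.069], "rx": [0, 0, 0, 0, 0, 0, 0, 0, 0, 0, 0, 0], "ry": [0, 0, 0, 0, 0, 0, 0, 0, 0, 0, 0, 0], "rz": [0, 0, 0, 0, 0, 0, 0, 0, 0, 0, 0, 0], "aperture": [1, 1, 1, 1, 1, 1, 0, 0, 0, 0, 0, 0]}' 40
```

```text
[[0.50707177 0.34855044 0.068     ]]
clock: 23.35
tcp_pos: [0.5073, 0.3472, 0.0332]
orientation: [0.066, 3.14, 0.001]
contact_force: [-0.1, -1.8, 5.9]
opening: 0.573
grasp_force: 41.4
```

```bash
python3 steer.py '{"dx": [0, 0, 0, 0, 0, 0], "dy": [0, 0, 0, 0, 0, 0], "dz": [-0.02, -0.06, -0.1, -0.15, -0.19, -0.19], "rx": [0, 0, 0, 0, 0, 0], "ry": [0, 0, 0, 0, 0, 0], "rz": [0, 0, 0, 0, 0, 0], "aperture": [0, 0, 0, 0, 0, 0]}'
python3 - <<'E'
from h import *
go([.498,-.368,.20],0.0)
E
```

```text
clock: 23.95
tcp_pos: [0.5083, 0.3491, 0.2284]
orientation: [0.065, 3.134, 0.008]
contact_force: [-0.2, -0.1, -1.5]
opening: 0.577
grasp_force: 41.8
shift [-0.0193 -0.7171  0.025 ] turn [0.0092 0.0017 1.5292]
```

```bash
python3 steer.py '{"dx": [-0.02, -0.02, -0.02, -0.02, -0.02, -0.02, -0.02, -0.02, -0.02, -0.02, -0.02, -0.02, -0.02, -0.02, -0.02, -0.02, -0.02, -0.02, -0.02, -0.02], "dy": [-0.717, -0.717, -0.717, -0.717, -0.717, -0.717, -0.717, -0.717, -0.717, -0.717, -0.717, -0.717, -0.717, -0.717, -0.717, -0.717, -0.717, -0.717, -0.717, -0.717], "dz": [0.025, 0.025, 0.025, 0.025, 0.025, 0.025, 0.025, 0.025, 0.025, 0.025, 0.025, 0.025, 0.025, 0.025, 0.025, 0.025, 0.025, 0.025, 0.025, 0.025], "rx": [0, 0, 0, 0, 0, 0, 0, 0, 0, 0, 0, 0, 0, 0, 0, 0, 0, 0, 0, 0], "ry": [0, 0, 0, 0, 0, 0, 0, 0, 0, 0, 0, 0, 0, 0, 0, 0, 0, 0, 0, 0], "rz": [1.529, 1.529, 1.529, 1.529, 1.529, 1.529, 1.529, 1.529, 1.529, 1.529, 1.529, 1.529, 1.529, 1.529, 1.529, 1.529, 1.529, 1.529, 1.529, 1.529], "aperture": [0, 0, 0, 0, 0, 0, 0, 0, 0, 0, 0, 0, 0, 0, 0, 0, 0, 0, 0, 0]}'
python3 - <<'E'
from h import *
go([.498,-.368,.033],0.0)
f,c=shot("wrist","w6")
E
```

```text
clock: 25.95
tcp_pos: [0.4973, -0.3693, 0.1977]
orientation: [2.219, 2.223, 0.0]
contact_force: [0.1, -0.4, -0.8]
opening: 0.577
grasp_force: 42.0
shift [0.0013 0.0007 0.1647] turn [0.0003 0.0003 0.0016]
```

View pics/w6.png

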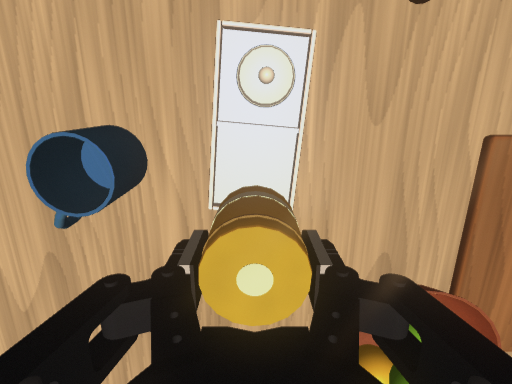

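Run:
```python
from h import *
c=cam("wrist",get_state()); P=plane(c,[[218,21],[316,31],[209,209],[217,122],[300,127]],.02)[:,:2]; print(P.round(4))
d=P[1]-P[0]; print("centre", ((P[1]+P[2])/2).round(4), "via divider",P[3:].mean(0), np.degrees(np.arctan2(d[1],d[0])))
```

```text
[[ 0.4616 -0.2191]
 [ 0.5584 -0.2278]
 [ 0.4441 -0.4157]
 [ 0.4571 -0.3159]
 [ 0.5468 -0.3211]]
centre [ 0.5013 -0.3218] via divider [ 0.50197556 -0.31848774] -5.136016508714521
```

```bash
python3 steer.py '{"dx": [0, 0, 0, 0, 0, 0, 0, 0], "dy": [0, 0, 0, 0, 0, 0, 0, 0], "dz": [0.04, 0.08, 0.12, 0.145, 0.158, 0.163, 0.165, 0.165], "rx": [0, 0, 0, 0, 0, 0, 0, 0], "ry": [0, 0, 0, 0, 0, 0, 0, 0], "rz": [0, 0, 0, 0, 0, 0, 0, 0], "aperture": [0, 0, 0, 0, 0, 0, 0, 0]}'; python3 steer.py '{"dx": [0, 0, 0, 0, 0, 0, 0, 0, 0, -0.05, -0.1, -0.1], "dy": [0, 0, 0, 0, 0, 0, 0, 0, 0, 0, 0, 0], "dz": [0, 0, 0, 0, -0.04, -0.08, -0.13, -0.18, -0.2, -0.2, -0.2, -0.2], "rx": [0, 0, 0, 0, 0, 0, 0, 0, 0, 0, 0, 0], "ry": [0, 0, 0, 0, 0, 0, 0, 0, 0, 0, 0, 0], "rz": [0, 0, 0, 0, 0, 0, 0, 0, 0, 0, 0, 0], "aperture": [0.8, 1, 1, 1, 1, 1, 1, 1, 1, 1, 1, 1]}'
python3 - <<'E'
from h import *
f,_=shot("side"); g,_=shot("wrist"); cv2.imwrite("pics/end.png",np.hstack([cv2.resize(f,(400,300)),cv2.resize(g,(400,300))])[:,:,::-1])
E
```

```text
clock: 26.8
tcp_pos: [0.4977, -0.3708, 0.0336]
orientation: [2.22, 2.22, 0.0]
contact_force: [0.1, -0.4, -1.1]
opening: 0.575
grasp_force: 42.0
clock: 28.0
tcp_pos: [0.4932, -0.478, 0.2308]
orientation: [-2.231, -2.212, 0.006]
contact_force: [-1.0, -0.6, -0.6]
opening: 1.002
grasp_force: 0.0
```

View pics/end.png

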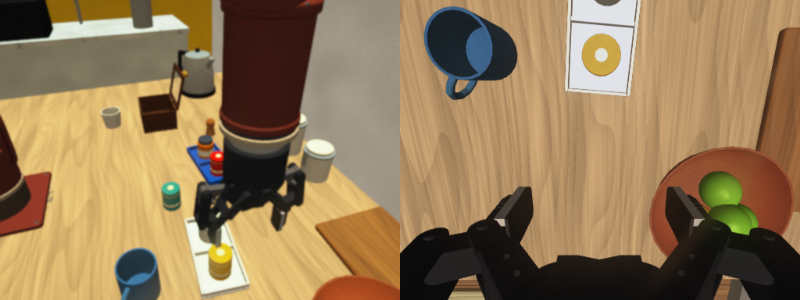

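The end view shows everything in place: the yellow tin is upright in its white tray bay (wrist half, about 601,54 px) beside the sugar pot. The red tin and honey jar are on the blue tray, the teal tin is still standing, the lid is open and the gripper is clear.

```bash
python3 steer.py '{"dx": [0, 0, 0], "dy": [0, 0, 0], "dz": [0, 0, 0], "rx": [0, 0, 0], "ry": [0, 0, 0], "rz": [0, 0, 0], "aperture": [1, 1, 1]}' && python3 -c "
from bench import ctrl, workorder, grab_frame, get_calibration, get_state
print(workorder.sign_off())"
```

```text
clock: 28.4
tcp_pos: [0.4974, -0.4692, 0.2328]
orientation: [2.219, 2.223, 0.0]
contact_force: [-0.2, -0.3, 0.3]
opening: 1.003
grasp_force: 0.0
the job is handed in; nothing more can be done
None
```

The job is handed in at 28.4 s: the red tin and honey jar stand on the blue tray, the sugar pot and yellow tin on the white tray, each in its own bay, with the teal tin where it was and the lid left open; sign-off returned no verdict.

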